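# Load the big cell into the spring-loaded charger cradle

### The job

Put the bigger of the two round cells into the desk charger's cradle: press its flat end gently against the sprung contact plate, and when the nub end clears the fixed stop drop that end in, so that the cell lies level and fully down in the saddle, held between spring and stop, nub towards the stop, and let go of. Never force the spring or the charger (about 10 N is enough, 20 N too much), and leave the smaller cell and the glue stick where they are.

Things in the scene. Friction and masses are not known exactly. Their poses are not given: they have to be found in the camera images.
- charger: Desk charger fixed to the worktop: white base 160 x 70 x 12 mm, rail on it to 14.5 mm height, grey cradle on the rail. Origin: centre of the underside, at worktop height. z up, x along the cell's seat: spring end at -x, fixed stop at +x. Frames of all points on it are parallel.
- rail (a point): Point on the base at rail height. IMPORTANT: the cradle (saddle, stop, sprung plate, housing) is clamped anywhere on the rail, shifted from mid-rail by an unmeasured d of -12 to +12 mm along charger x; feel or see it. All 'nominal' points here are fixed to the base and hold for d = 0: add d along x. The clamp slips only at about 60 N, so pushing the cell does not shift it.
- seat_nominal (a point): Centre of a seated big cell if d = 0: 50.5 mm above the worktop over the charger's origin. Saddle: V of two strips, 48 mm long, under 30 mm wide, no walls beside it: fingers may straddle the cell, free down to 20.5 mm height. Seated underside at 34 mm. End friction (0.25, polished) can hold the cell up: guide it or press it lightly (5 to 8 N) down to the saddle.
- plate_nominal (a point): Free face of the sprung contact plate if d = 0, 25 mm to -x of the seat. Steel, 24 mm wide, 40 to 66 mm above the worktop; slides straight in towards -x, 11 mm, then solid. Spring: 3 N at first touch, 0.8 N more per mm. With the cell seated it is 5 mm in; for the cell's ends to pass the stop's edge it must be 7 to 9 mm in (9 to 10 N; cell level or tilted up to 15 deg). Housing 18 mm behind, 67 mm high.
- stop_nominal (a point): Top inner edge of the fixed stop if d = 0, 30 mm to +x of the seat: upright plate 32 mm wide, 6 mm thick, square-edged, flat top 54 mm above the worktop (20 mm above the seated underside); nothing higher beyond it. Free gap plate to stop 55 mm, big cell 60 mm.
- cell_big_center (a point): Centre of the big cell (on its axis, half-way along): round, black with a bare metal band near the nub, 33 mm diameter, 60 mm long including a nub 2 mm long and 11 mm across at one end; other end flat; about 0.14 kg. Its x axis points to the nub. It starts level on a white rest, axis 34.5 mm above the worktop, nub roughly away from the robot (within 0.5 rad).
- cell_big_nub (a point): Tip of the big cell's nub, on its axis, 30 mm from the centre along the cell's +x. The rest below the cell at the start: fixed plate 70 x 44 mm, 8 mm high, with V strips narrower than the cell.
- cell_big: The big cell as a body; same point and axes as point cell_big_center.
- cell_small_center (a point): Centre of the small cell: 25 mm diameter, 48 mm long, same look, on a second rest of the same kind, axis 30.5 mm above the worktop. Not to be used. The two cells may have changed places.
- glue_stick_center (a point): Centre (half-way up) of a standing yellow-and-white glue stick, 25 mm diameter, 86 mm tall; a bystander.
There are look-alikes about, which are no part of the job. Leave any green look-alike of the cell_big alone.

How it is judged:
By the outcome, as a careful person would: the job done as asked, in the order asked, and still so for the second after the job is handed in, with the robot touching nothing.
It also fails if it takes over 54 s, if anything falls off the work surface, if the arm or the gripper's body presses on something with over 40 N, if the wrist force passes 120 N, or if a joint passes its speed limit or range.

### The arm

A 6-joint arm with a two-finger parallel gripper is mounted at the origin on a cart in front of the work surface, level with it; the furniture and walls round the work are solid. World frame = base frame: x ahead of the robot, y to its left, z up, the work surface at z = 0. Lengths are in mm, angles in rad, forces in N, time in s.
With the tool pointing down it reaches from about 350 to 775 mm from the base axis. Payload 7.3 kg.
Tool frame: the origin (TCP) lies between the finger pads; the fingertips stand 25 mm ahead of it and the grasp point (between the pads) lies 6 mm ahead of it; z points along the fingers, y is the line along which they close (so a half turn about z gives the same grasp; the last joint's range is limited). The gripper opens to 92 mm and grips with 3 to 60 N. Pads are 19 mm wide; open, the fingers measure 130 mm over their backs; the gripper's body (75 mm by 190 mm) begins 47 mm behind the grasp point.
Start: joints at [1.026, 0.342, 1.524, -0, 1.275, -0.146], TCP at [203.851, 483.826, 251.741] pointing down, gripper open.
Joint ranges: [-2.53, 2.53], [-0.77, 2.02], [0.04, 2.7], [-1, 4.14], [0.28, 2.66], [-3.11, 3.11]. Speed limits (rad/s): [2.57, 2.57, 3.14, 3.14, 3.14, 3.14].

### API

Orientations are given as [roll, pitch, yaw] about the fixed x, y, z axes, in that order (R = Rz(yaw) Ry(pitch) Rx(roll)).
In Python, from plant import bot gives the robot as it stands.
- The arm moves only by the tool play_rows, never from a script. Its argument "commands" is a list of rows, each an object of numbers: "x", "y", "z": the shift along the tool's x, y, z in m; "twist": the turn about the tool's z in degrees. In form: [{"x": .., "y": .., "z": .., "twist": ..}, ...]. A call has exactly 8 rows; each row is the pose to reach, as a shift and turn from the pose commanded when the call began, along the tool's axes at that moment; what a row does not reach only later rows make up. A row lasts 1/10 s, in which the tool goes at most 50 mm and 8.59 degrees, less where a joint would pass 70% of its speed; a pose out of reach is approached as far as the arm can. A call with a gripper value outside its range is refused whole. "jaw" is the closure, from 0 (fully open) to 1 (shut), set as the call begins (left out, the last holds). The fingers move at their own pace and stop on an object; the grip force is fixed at half the most. Time passes only in rows, so rows that repeat a pose let the fingers close, or fill a call up. It gives the time, the measured TCP pose, the force, the opening and the grip force at its end, in the units of the state.
- bot.get_obs(): the state, without advancing time (a new reading comes with each control period).
- bot.capture(name): name is "side" or "top"; returns a dict with "pixels" (420x560x3 uint8, red, green, blue), "fx", "fy", "cx", "cy" (pixels), "k1" (the pictures are not rectified: a ray, as slopes to the right and down, at radius r is drawn at 1 + k1 r^2 times it, then the intrinsics apply), "eye" and "rotation" of the camera in the world. Camera axes: x right, y down, z forward; pixel columns grow to the right and rows downward; lengths in mm; the calibration is good to about 2 mm. A picture is of the moment at which its call begins. There is no depth.
- bot.close_job(): hands the job in; it is judged then, once.
The state is a dict: "time": time; "joint_positions": joint angles; "dq": joint speeds; "tau": joint torques, N m; "tool_pos": TCP position; "tcp_rot": TCP orientation; "contact_force": force on the tool from outside, world axes, zero at the start; "moment": the same for the moment, N m; "grip_width": finger opening in mm; "finger_force": force on a finger pad.
Only numpy, scipy, OpenCV 4.12 (cv2) and the standard library are available. Lean on these libraries where they do the work, as an engineer would, in place of code of your own. Each camera call takes 0.05 s, during which the arm holds its last target. There are 200 camera calls.

## Working session

There is one attempt and no reset: what is moved stays moved. The work goes in short steps, Python scripts to look and compute and a tool call to move; the robot and the scene stay as the last step left them, time stands still between calls to the robot, and variables do not carry over. Pictures are saved under pics/ and viewed, at most 10 in all, crops included, and the job is handed in when it is done.

Besides the shell and the picture viewer there is one more tool, called as name(argument=value, ...) on one line, values as JSON. play_rows: Moves the arm, as the interface text tells. Its arguments: {"type":"object","properties":{"commands":{"type":"array"},"jaw":{"type":"number"}},"required":["commands"]}

```bash
mkdir -p pics; ls
python3 - <<'E'
from plant import bot
import cv2,pickle
d={}
for n in("side","top"):
    c=bot.capture(n);d[n]=c
    cv2.imwrite(f"pics/{n}0.png",c["pixels"][:,:,::-1])
    print(n,{k:v for k,v in c.items() if k!="pixels"})
pickle.dump(d,open("c0.pkl","wb"))
print(bot.get_obs())
E
```

```text
pics
side {'fx': 440.5326549492858, 'fy': 440.5326549492858, 'cx': 283.2398730800423, 'cy': 212.28334325050616, 'k1': -0.11343128300201534, 'eye': array([409.44229233, 782.30300038, 533.57653835]), 'rotation': array([-2.11920246, -0.0068829 , -2.8665836 ])}
top {'fx': 424.7608358862178, 'fy': 424.7608358862178, 'cx': 280.1916208613103, 'cy': 203.546703528179, 'k1': 0.01348460746959215, 'eye': array([465.76950165,  99.65762947, 914.63113755]), 'rotation': array([-3.00829419e+00, -1.33617271e-03, -1.54311961e+00])}
{'time': 0.1, 'joint_positions': array([ 1.02602989e+00,  3.42643167e-01,  1.52490245e+00, -2.47621197e-05,
        1.27541986e+00, -1.45964681e-01]), 'dq': array([-0.00116328, -0.00182222, -0.00180678,  0.00141156, -0.0018226 ,
        0.00040441]), 'tau': array([ 1.45955510e-03, -4.32003844e+01, -2.44694495e+01,  7.20569445e-02,
        5.24975604e-02, -2.57910284e-05]), 'tool_pos': array([203.66219675, 483.53134157, 251.12621816]), 'tcp_rot': array([-3.14023098e+00, -1.76245647e-04,  2.74279800e+00]), 'contact_force': array([-0.15643219, -0.12179759,  0.15345615]), 'moment': array([-0.02365632,  0.03652034, -0.03033647]), 'finger_force': 0.0, 'grip_width': 92.02235122576987}
```

View pics/side0.png

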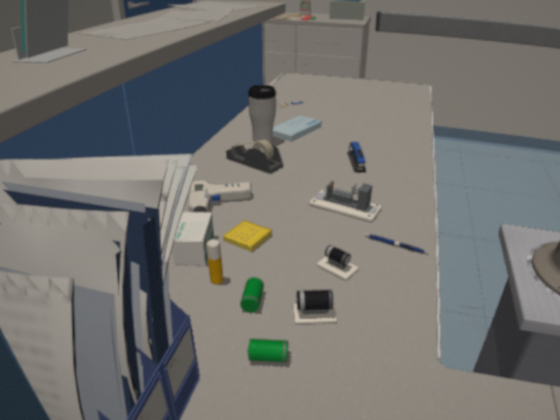

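View pics/top0.png

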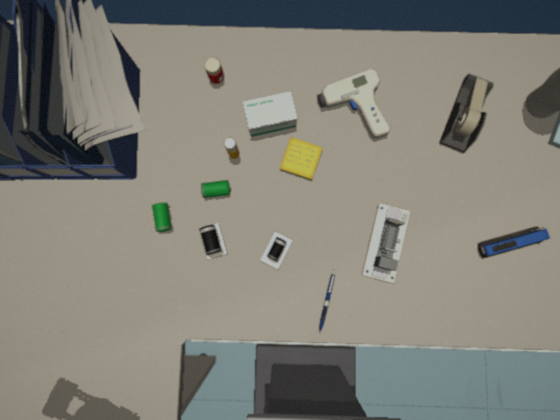

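The side view shows the black cells at (315,299) and (338,256), green look-alikes at (253,294) and (268,350), the charger at (345,200) and the glue stick at (215,262). In the top view the black cells are at (210,240) and (277,250), the greens at (216,189) and (162,217), and the charger at (387,243). The big cell should be the black one at side (315,299), top (210,240), since it is the larger. I'll confirm that in an enlarged crop.

```bash
cat > h.py <<'E'
import numpy as np,cv2
from scipy.spatial.transform import Rotation as R
def M(c): return R.from_euler('xyz',c['rotation']).as_matrix()
def ray(c,uv):
    d=((uv[0]-c['cx'])/c['fx'],(uv[1]-c['cy'])/c['fy']);d=np.array(d);s=d.copy()
    for _ in range(20): s=d/(1+c['k1']*(s@s))
    v=M(c)@[s[0],s[1],1];return v/np.linalg.norm(v)
def onz(c,uv,z):
    v=ray(c,uv);return c['eye']+v*(z-c['eye'][2])/v[2]
def two(a,ua,b,ub):
    p,q=ray(a,ua),ray(b,ub);A=np.c_[p,-q];t=np.linalg.lstsq(A,b['eye']-a['eye'],rcond=None)[0]
    x,y=a['eye']+t[0]*p,b['eye']+t[1]*q;return (x+y)/2,np.linalg.norm(x-y)
def proj(c,P):
    s=M(c).T@(np.array(P,float)-c['eye']);s=s[:2]/s[2];s=s*(1+c['k1']*(s@s));return s*[c['fx'],c['fy']]+[c['cx'],c['cy']]
E
python3 - <<'E'
import pickle,cv2,numpy as np
d=pickle.load(open("c0.pkl","rb"))
def crop(n,x,y,w,h,W,H): return cv2.resize(d[n]["pixels"][y:y+h,x:x+w,::-1],(W,H),interpolation=cv2.INTER_CUBIC)
a=crop("side",285,235,80,60*80//60+10,400,300) if 0 else crop("side",285,240,80,90,266,300)
b=crop("side",305,175,80,45,534,300)
e=crop("top",190,215,110,60,400,218*1)
f=crop("top",355,200,60,90,200,300)
top=np.hstack([a,b]); bot_=np.zeros((300,800,3),np.uint8); bot_[:218,:400]=e; bot_[:300,400:600]=f
cv2.imwrite("pics/crop0.png",np.vstack([top,bot_]))
E
```

```text
(no output)
```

View pics/crop0.png

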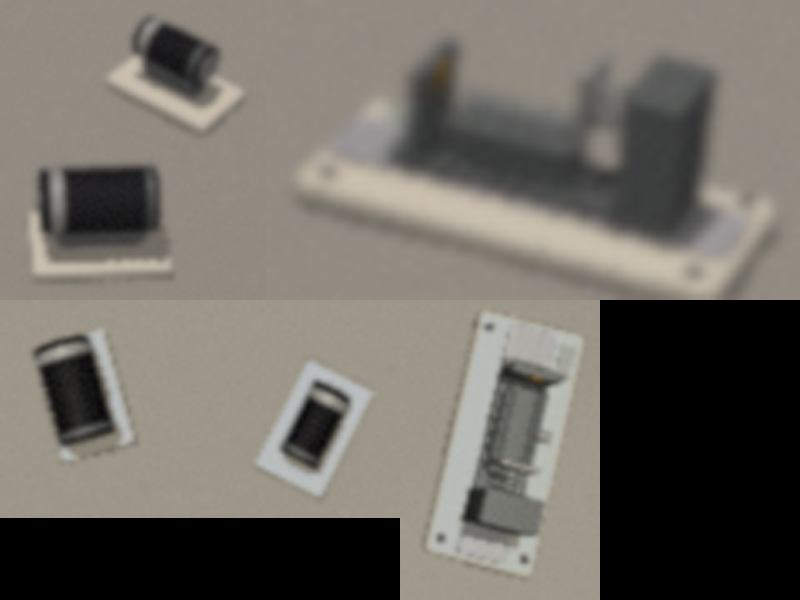

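The crop confirms it. The big cell is the black one at side (315,299), top (210,240), clearly larger than the one at top (277,250), and its band and nub end points away from the robot. The charger's housing (spring) end is near the robot and its stop is far. Next I measure by masks.

```bash
cat > m.py <<'E'
from h import *
import pickle
d=pickle.load(open("c0.pkl","rb"));T,S=d["top"],d["side"]
def blob(c,box,f,k=0):
    x,y,w,h=box;s=cv2.resize(c["pixels"][y:y+h,x:x+w],None,fx=4,fy=4,interpolation=cv2.INTER_CUBIC)
    m=f(s.astype(int)).astype(np.uint8)
    if k: m=cv2.morphologyEx(m,cv2.MORPH_CLOSE,np.ones((k,k)))
    cs=cv2.findContours(m,cv2.RETR_EXTERNAL,cv2.CHAIN_APPROX_NONE)[0]
    q=max(cs,key=cv2.contourArea)[:,0].astype(float); return (q+.5)/4-.5+[x,y]
dark=lambda s:s.max(2)<60
white=lambda s:s.min(2)>175
for n,c,bb,cb in(("top",T,(192,218,40,45),(355,198,62,92)),("side",S,(288,280,55,45),(303,172,85,48))):
    for nm,b,f,k in(("cell",bb,dark,5),("base",cb,white,41)):
        q=blob(c,b,f,k); r=cv2.minAreaRect(q.astype(np.float32)); 
        print(n,nm,len(q),np.round(r[0],1),np.round(r[1],1),np.round(r[2],1),np.round(cv2.boxPoints(r),1).tolist())
        if nm=="base" and n=="top":
            P=np.array([onz(c,u,12)[:2] for u in q],np.float32);r=cv2.minAreaRect(P);print(r,cv2.boxPoints(r).round(1).tolist())
for n,c in d.items():
  for p in ((210,240),(387,243),(315,299)): print(n,p,c["pixels"][p[1],p[0]])
print(T["pixels"][206,381:412].min(1), T["pixels"][230,192:235].max(1),S["pixels"][214,303:385].min(1))
E
python3 m.py
```

```text
top cell 359 [210.6 241.6] [22.6 14.6] 74.9 [[200.60000610351562, 232.60000610351562], [214.8000030517578, 228.8000030517578], [220.60000610351562, 250.60000610351562], [206.5, 254.39999389648438]]
top base 650 [377.5 240.1] [13.6 72. ] 11.7 [[363.5, 274.0], [378.1000061035156, 203.5], [391.5, 206.1999969482422], [376.8999938964844, 276.70001220703125]]
((515.1494140625, -106.45765686035156), (28.345199584960938, 153.13278198242188), 78.28291320800781) [[437.29998779296875, -104.80000305175781], [587.2000122070312, -135.89999389648438], [593.0, -108.0999984741211], [443.1000061035156, -77.0]]
side cell 346 [317.2 300.4] [19.8 28. ] 87.2 [[302.70001220703125, 291.20001220703125], [330.70001220703125, 289.79998779296875], [331.70001220703125, 309.6000061035156], [303.70001220703125, 311.0]]
side base 54 [363.8 216.9] [5.  1.8] 90.0 [[362.8999938964844, 214.39999389648438], [364.6000061035156, 214.39999389648438], [364.6000061035156, 219.39999389648438], [362.8999938964844, 219.39999389648438]]
side (210, 240) [150 148 139]
side (387, 243) [77 77 81]
side (315, 299) [27 29 29]
top (210, 240) [39 36 36]
top (387, 243) [116 118 111]
top (315, 299) [160 154 141]
[172 169 179 184 183 182 179 175 170 162 155 148 144 138 138 139 135 135
 134 135 137 136 137 135 137 135 136 135 137 136 136] [156 156 155 156 156 156 145 112 103 125 140 149 152 156 152 136 115  96
  76  56  40  31  24  66 121 165 185 181 165 149 154 156 157 159 156 156
 158 156 157 155 156 157 158] [131 130 131 131 131 131 129 129 130 130 131 131 130 131 130 130 130 130
 130 131 130 131 132 132 130 130 129 130 132 131 130 128 129 129 126 122
 120 117 111 110 109 109 111 116 119 125 129 135 141 144 150 157 162 166
 166 170 171 174 175 174 175 174 173 171 164 153 151 155 161 162 160 155
 141 121 109 115 124 129 131 131 130 130]
```

```bash
cat >> m.py <<'E'
print("----")
neu=lambda s:(s[:,:,0]-s[:,:,2]<8)
dk=lambda s:s.max(2)<85
q=blob(T,(350,195,70,98),neu,9)
P=np.array([onz(T,u,12)[:2] for u in q],np.float32);r=cv2.minAreaRect(P);print("base",r,cv2.boxPoints(r).round(1).tolist())
W=(lambda s:s.min(2)>140)
q2=blob(S,(297,172,95,52),W,0);print("sidebase",q2.min(0),q2.max(0),q2[q2[:,0].argmin()],q2[q2[:,0].argmax()],q2[q2[:,1].argmax()])
print([proj(S,[*p,12]).round(1).tolist() for p in cv2.boxPoints(r)])
R2={}
for n,c,b in(("top",T,(190,215,45,48)),("side",S,(285,278,60,45))):
    q=blob(c,b,dk,33);r=cv2.minAreaRect(q.astype(np.float32));B=cv2.boxPoints(r)
    if np.linalg.norm(B[0]-B[1])>np.linalg.norm(B[1]-B[2]): B=np.roll(B,1,0)
    e=np.array([(B[0]+B[1])/2,(B[2]+B[3])/2]);R2[n]=e;print(n,r[0],r[1],e.round(1).tolist())
    cv2.imwrite(f"pics/m_{n}.png",cv2.resize(c["pixels"][b[1]:b[1]+b[3],b[0]:b[0]+b[2],::-1],None,fx=8,fy=8))
print("centre",two(T,R2["top"].mean(0),S,R2["side"].mean(0)))
e=[onz(T,u,34.5) for u in R2["top"]];print(e,np.linalg.norm(e[0]-e[1]))
# intensity profile along axis, top
E
python3 m.py | sed -n '/----/,$p'
```

```text
----
base ((510.61883544921875, -125.18297576904297), (63.44230651855469, 153.4364013671875), 76.5927505493164) [[428.6000061035156, -138.3000030517578], [577.9000244140625, -173.8000030517578], [592.5999755859375, -112.0999984741211], [443.29998779296875, -76.5]]
sidebase [309.125 189.125] [380.375 218.875] [309.125 200.375] [380.375 206.625] [368.375 218.875]
[[379.9, 204.6], [320.9, 189.0], [309.7, 200.0], [370.9, 217.0]]
top (209.9530792236328, 239.27223205566406) (28.476383209228516, 15.486991882324219) [[206.3000030517578, 225.5], [213.6999969482422, 253.0]]
side (314.4692077636719, 301.6366882324219) (23.323511123657227, 35.65655517578125) [[296.70001220703125, 302.3999938964844], [332.29998779296875, 300.8999938964844]]
centre (array([504.55495046, 245.48204037,  29.23113465]), np.float64(1.9711421472487465))
[array([533.51573401, 253.82698411,  34.5       ]), array([477.32535339, 235.71977094,  34.5       ])] 59.035836934845214
```

Run:
```python
import pickle,cv2,numpy as np
d=pickle.load(open("c0.pkl","rb"))
a=cv2.resize(d["top"]["pixels"][197:292,355:417,::-1],None,fx=6,fy=6,interpolation=cv2.INTER_CUBIC)
b=cv2.resize(d["side"]["pixels"][175:225,305:385,::-1],None,fx=5,fy=5,interpolation=cv2.INTER_CUBIC)
o=np.zeros((570,790,3),np.uint8);o[:570,:372]=a;o[:250,380:780]=b
o=cv2.convertScaleAbs(o,alpha=1.3)
cv2.imwrite("pics/ch.png",o)
```

```text
(no output)
```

View pics/ch.png

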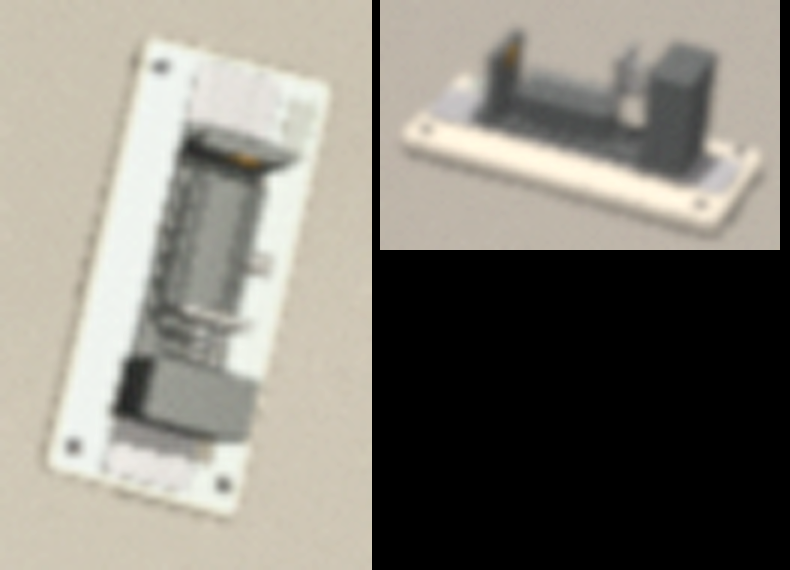

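Top crop: base corners at crop (143,40), (330,84), (238,517) and (50,468); stop top inner edge at about (187–297, 150), plate top at about (155–250, 317), housing at (195,400).

```bash
cat > n.py <<'E'
from h import *
import pickle
d=pickle.load(open("c0.pkl","rb"));T,S=d["top"],d["side"]
t=lambda u,v:((u+.5)/6-.5+355,(v+.5)/6-.5+197)
s=lambda u,v:((u-380+.5)/5-.5+305,(v+.5)/5-.5+175)
C=np.array([onz(T,t(*p),12) for p in((143,40),(330,84),(238,517),(50,468))])
print(C.round(1).tolist(),C.mean(0).round(1))
for a,b in((3,0),(2,1),(0,1),(3,2)): 
  v=C[b]-C[a];print(np.linalg.norm(v).round(1),np.arctan2(v[1],v[0]).round(4))
H=np.array([onz(T,t(*p),12) for p in((160,66),(73,446),(223,485))]);v=H[0]-H[1];print("holes",H.round(1).tolist(),np.arctan2(v[1],v[0]),(H[0]+H[2])/2)
c=C.mean(0)
def loc(P,yaw=-0.22): return R.from_euler('z',-yaw).apply(np.array(P)-[c[0],c[1],0]).round(1)
print("stop",loc(onz(T,t(243,149),54)),loc(onz(T,t(187,137),54)),loc(onz(T,t(297,160),54)))
print("plate",loc(onz(T,t(155,308),66)),loc(onz(T,t(250,325),66)))
print("housing top front",loc(onz(T,t(150,360),67)),loc(onz(T,t(260,382),67)))
for z,p in((54,(492,40)),(54,(520,32)),(66,(618,50)),(66,(635,45)),(67,(650,58)),(67,(675,45))): print(z,p,loc(onz(S,s(*p),z)))
print([ (proj(S,q)-[305,175])*5+[380,0] for q in C])
E
python3 n.py
```

```text
[[593.3, -108.6, 12.0], [579.3, -175.1, 12.0], [426.5, -141.1, 12.0], [441.5, -75.7, 12.0]] [ 510.2 -125.1   12. ]
155.4 -0.2139
156.6 -0.2191
67.9 -1.778
67.1 -1.7956
holes [[584.1, -114.7, 12.0], [449.3, -83.7, 12.0], [437.3, -135.9, 12.0]] -0.22583674929872438 [ 510.72691501 -125.29884967   12.        ]
stop [41.6  1.6 54. ] [40.9 20.8 54. ] [ 42.4 -16.9  54. ]
plate [-19.1  21.6  66. ] [-16.9 -10.   66. ]
housing top front [-36.3  19.8  67. ] [-34.4 -16.8  67. ]
54 (492, 40) [47.3  3.2 54. ]
54 (520, 32) [ 38.9 -10.9  54. ]
66 (618, 50) [-15.7   5.5  66. ]
66 (635, 45) [-20.8  -3.   66. ]
67 (650, 58) [-31.8   7.5  67. ]
67 (675, 45) [-37.5 -10.3  67. ]
[array([400.37634214, 128.3859476 ]), array([457.34831245,  68.66004518]), array([759.3983206 , 145.69213617]), array([713.31210149, 211.4904592 ])]
```

play_rows(commands=[{"x": -0.04,"y": -0.011,"z": 0,"twist": -5},{"x": -0.08,"y": -0.022,"z": 0,"twist": -10},{"x": -0.12,"y": -0.033,"z": 0,"twist": -15},{"x": -0.165,"y": -0.046,"z": 0.01,"twist": -20},{"x": -0.21,"y": -0.058,"z": 0.02,"twist": -26},{"x": -0.255,"y": -0.071,"z": 0.04,"twist": -32},{"x": -0.3,"y": -0.083,"z": 0.06,"twist": -38},{"x": -0.34,"y": -0.094,"z": 0.08,"twist": -40.7}], jaw=0)

```text
time: 0.9
tool_pos: [482.0, 263.6, 170.9]
tcp_rot: [3.142, 0.0, -2.827]
contact_force: [1.3, 0.7, 0.5]
grip_width: 91.8
finger_force: 0.0
```

```bash
cat > to.py <<'E'
# usage: to.py x y z yaw : shift/twist in tool axes from the measured pose
import sys;from h import *;from plant import bot
o=bot.get_obs();a=[float(v) for v in sys.argv[1:]]
Rt=R.from_euler('xyz',o['tcp_rot'])
print(o['time'],o['tool_pos'].round(2),o['tcp_rot'].round(4),o['contact_force'].round(2),o['grip_width'],o['finger_force'])
print("shift",Rt.inv().apply(np.array(a[:3])-o['tool_pos']).round(2),"twist",np.degrees((o['tcp_rot'][2]-a[3]+np.pi)%(2*np.pi)-np.pi).round(2))
E
python3 to.py 505.4 244.8 40.5 3.454
```

```text
0.9 [482.04 263.59 170.89] [ 3.1415e+00  2.0000e-04 -2.8269e+00] [1.31 0.74 0.48] 91.77998730464584 0.0
shift [-16.37 -25.11 130.39] twist 0.13
```

play_rows(commands=[{"x": -0.016,"y": -0.025,"z": 0.02,"twist": 0},{"x": -0.016,"y": -0.025,"z": 0.04,"twist": 0},{"x": -0.016,"y": -0.025,"z": 0.06,"twist": 0},{"x": -0.016,"y": -0.025,"z": 0.08,"twist": 0},{"x": -0.016,"y": -0.025,"z": 0.08,"twist": 0},{"x": -0.016,"y": -0.025,"z": 0.08,"twist": 0},{"x": -0.016,"y": -0.025,"z": 0.08,"twist": 0},{"x": -0.016,"y": -0.025,"z": 0.08,"twist": 0}])

```text
time: 1.7
tool_pos: [504.1, 246.6, 92.9]
tcp_rot: [3.141, 0.002, -2.83]
contact_force: [0.5, -0.5, -0.0]
grip_width: 91.9
finger_force: 0.0
```

```bash
python3 to.py 505.4 244.8 40.5 3.454
python3 - <<'E'
from h import *;from plant import bot
c=bot.capture("side");t=bot.capture("top")
p=cv2.resize(c["pixels"][220:340,240:400,::-1],None,fx=4.5,fy=4.5,interpolation=cv2.INTER_CUBIC)
cv2.imwrite("pics/hov.png",p)
E
```

```text
1.7 [504.12 246.61  92.89] [ 3.1415e+00  2.2000e-03 -2.8299e+00] [ 0.52 -0.49 -0.05] 91.89973439949495 0.0
shift [-0.55 -2.12 52.39] twist -0.04
```

View pics/hov.png

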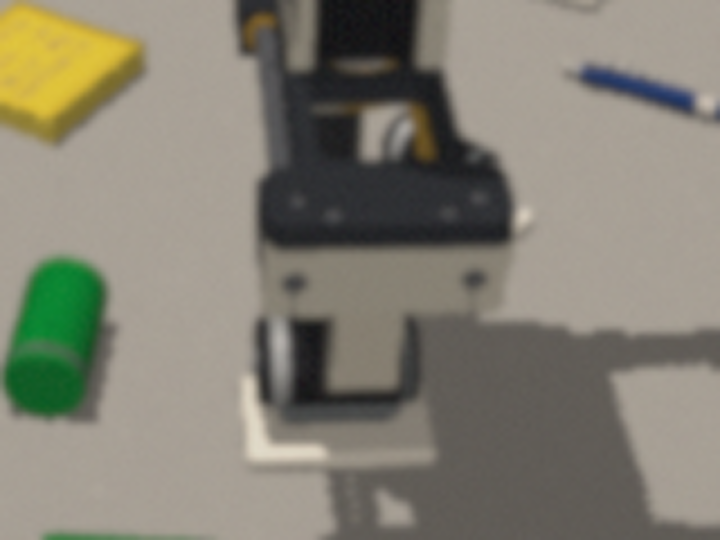

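Run:
```python
from h import *;import pickle
d=pickle.load(open("c0.pkl","rb"));S=d["side"]
y=np.array([-np.sin(.312),np.cos(.312),0]);x=np.array([np.cos(.312),np.sin(.312),0])
f=lambda P:((proj(S,P)-[240,220])*4.5).round(0)
T=np.array([504.1,246.6,92.9])
print("fingertip pred",f(T+46*y-[0,0,25]),f(T+65*y-[0,0,25]),"cell ends",f(np.array([505.4,244.8,34.5])+30*x),f(np.array([505.4,244.8,34.5])-30*x))
```

```text
fingertip pred [351. 378.] [357. 418.] cell ends [250. 356.] [412. 353.]
```

The side crop shows the finger (325–405) centred over the big cell (258–420), with the nub band to the left, away from the robot. Measured and predicted positions agree. I descend and grip.

play_rows(commands=[{"x": -0.0005,"y": -0.002,"z": 0.01,"twist": 0},{"x": -0.0005,"y": -0.002,"z": 0.02,"twist": 0},{"x": -0.0005,"y": -0.002,"z": 0.03,"twist": 0},{"x": -0.0005,"y": -0.002,"z": 0.04,"twist": 0},{"x": -0.0005,"y": -0.002,"z": 0.048,"twist": 0},{"x": -0.0005,"y": -0.002,"z": 0.052,"twist": 0},{"x": -0.0005,"y": -0.002,"z": 0.052,"twist": 0},{"x": -0.0005,"y": -0.002,"z": 0.052,"twist": 0}])

```text
time: 2.6
tool_pos: [504.8, 244.7, 39.8]
tcp_rot: [3.141, 0.0, -2.83]
contact_force: [0.4, 0.0, -0.0]
grip_width: 91.7
finger_force: 0.0
```

play_rows(commands=[{"x": 0,"y": 0,"z": 0,"twist": 0},{"x": 0,"y": 0,"z": 0,"twist": 0},{"x": 0,"y": 0,"z": 0,"twist": 0},{"x": 0,"y": 0,"z": 0,"twist": 0},{"x": 0,"y": 0,"z": 0,"twist": 0},{"x": 0,"y": 0,"z": 0,"twist": 0},{"x": 0,"y": 0,"z": 0,"twist": 0},{"x": 0,"y": 0,"z": 0,"twist": 0}], jaw=1)

```text
time: 3.4
tool_pos: [504.6, 244.6, 39.7]
tcp_rot: [3.141, 0.0, -2.83]
contact_force: [-1.8, 3.9, 2.4]
grip_width: 32.3
finger_force: 21.6
```

play_rows(commands=[{"x": 0,"y": 0,"z": -0.006,"twist": 0},{"x": 0,"y": 0,"z": -0.016,"twist": 0},{"x": 0,"y": 0,"z": -0.028,"twist": 0},{"x": 0,"y": 0,"z": -0.042,"twist": 0},{"x": 0,"y": 0,"z": -0.056,"twist": 0},{"x": 0,"y": 0,"z": -0.07,"twist": 0},{"x": 0,"y": 0,"z": -0.082,"twist": 0},{"x": 0,"y": 0,"z": -0.09,"twist": 0}])

```text
time: 4.2
tool_pos: [505.1, 244.7, 131.5]
tcp_rot: [3.142, 0.002, -2.83]
contact_force: [0.8, -0.2, -0.8]
grip_width: 32.2
finger_force: 30.0
```

```bash
python3 to.py 529.9 -129.5 130 2.9226
```

```text
4.2 [505.07 244.68 131.5 ] [ 3.1415e+00  2.1000e-03 -2.8300e+00] [ 0.8  -0.22 -0.83] 32.221295953485736 29.982033669948578
shift [  91.09 -363.78    1.3 ] twist 30.4
```

play_rows(commands=[{"x": 0.005,"y": -0.02,"z": 0,"twist": 2},{"x": 0.015,"y": -0.058,"z": 0,"twist": 5},{"x": 0.025,"y": -0.1,"z": 0,"twist": 9},{"x": 0.035,"y": -0.142,"z": 0,"twist": 13},{"x": 0.046,"y": -0.184,"z": 0,"twist": 17},{"x": 0.056,"y": -0.226,"z": 0,"twist": 21},{"x": 0.067,"y": -0.268,"z": 0,"twist": 25},{"x": 0.077,"y": -0.307,"z": 0,"twist": 29}])

```text
time: 5.0
tool_pos: [525.3, -73.3, 130.1]
tcp_rot: [3.142, 0.0, 2.944]
contact_force: [0.5, -0.4, -2.2]
grip_width: 32.3
finger_force: 30.0
```

```bash
python3 to.py 529.9 -129.5 110 2.9226
```

```text
5.0 [525.29 -73.27 130.07] [3.1416e+00 2.0000e-04 2.9437e+00] [ 0.45 -0.36 -2.15] 32.26941041392967 29.981105625629425
shift [-15.56 -54.23  20.07] twist 1.21
```

play_rows(commands=[{"x": -0.008,"y": -0.027,"z": 0,"twist": 1.2},{"x": -0.013,"y": -0.045,"z": 0,"twist": 1.2},{"x": -0.0155,"y": -0.054,"z": 0.005,"twist": 1.2},{"x": -0.0155,"y": -0.054,"z": 0.01,"twist": 1.2},{"x": -0.0155,"y": -0.054,"z": 0.015,"twist": 1.2},{"x": -0.0155,"y": -0.054,"z": 0.02,"twist": 1.2},{"x": -0.0155,"y": -0.054,"z": 0.02,"twist": 1.2},{"x": -0.0155,"y": -0.054,"z": 0.02,"twist": 1.2}])

```text
time: 5.8
tool_pos: [530.2, -126.5, 109.6]
tcp_rot: [3.141, -0.0, 2.927]
contact_force: [0.0, -0.1, -1.3]
grip_width: 32.2
finger_force: 30.0
```

```bash
python3 to.py 529.9 -129.5 81 2.9226
python3 - <<'E'
from h import *;from plant import bot;import pickle
c=bot.capture("side");t=bot.capture("top");pickle.dump({"side":c,"top":t},open("c1.pkl","wb"))
p=cv2.resize(c["pixels"][150:230,295:395,::-1],(500,400),interpolation=cv2.INTER_CUBIC)
q=cv2.resize(t["pixels"][190:290,350:425,::-1],(300,400),interpolation=cv2.INTER_CUBIC)
cv2.imwrite("pics/hov2.png",cv2.convertScaleAbs(np.hstack([p,q]),alpha=1.3))
E
```

```text
5.8 [ 530.23 -126.52  109.58] [ 3.1414e+00 -4.0000e-04  2.9271e+00] [ 0.03 -0.11 -1.33] 32.19977902987588 29.98197466135025
shift [-0.32 -2.99 28.58] twist 0.26
```

View pics/hov2.png

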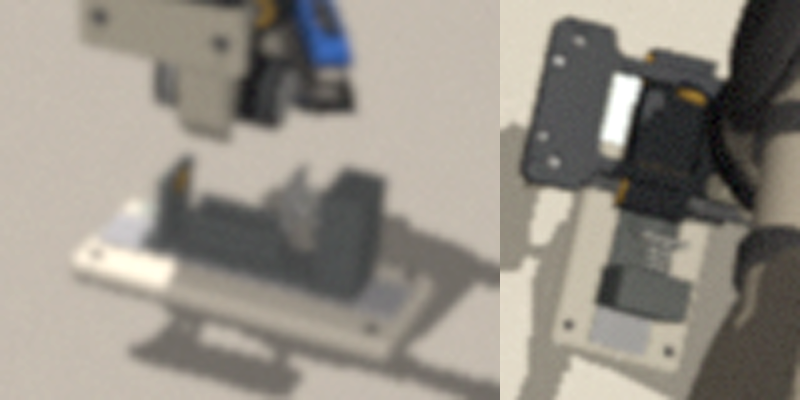

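The side view shows the cell held above the cradle (finger at (205,110), stop at (178,200), housing at (350,230)), and the top view shows it aligned with the rail. I lower it to just above stop height, clear of the plate.

play_rows(commands=[{"x": 0,"y": -0.0015,"z": 0.005,"twist": 0.3},{"x": 0,"y": -0.0015,"z": 0.012,"twist": 0.3},{"x": 0,"y": -0.0015,"z": 0.018,"twist": 0.3},{"x": 0,"y": -0.0015,"z": 0.023,"twist": 0.3},{"x": 0,"y": -0.0015,"z": 0.027,"twist": 0.3},{"x": 0,"y": -0.0015,"z": 0.03,"twist": 0.3},{"x": 0,"y": -0.0015,"z": 0.03,"twist": 0.3},{"x": 0,"y": -0.0015,"z": 0.03,"twist": 0.3}])

```text
time: 6.7
tool_pos: [530.0, -128.7, 79.8]
tcp_rot: [3.142, 0.0, 2.921]
contact_force: [0.4, -0.1, -1.3]
grip_width: 32.2
finger_force: 30.0
```

```bash
cat > st.py <<'E'
from h import *;from plant import bot
o=bot.get_obs();y=-.219;Q=R.from_euler('z',-y)
print(o['time'],o['tool_pos'].round(2),o['tcp_rot'].round(4),"loc",Q.apply(o['tool_pos']-[510.4,-125.2,0]).round(2),"F loc",Q.apply(o['contact_force']).round(2),"M loc",Q.apply(o['moment']).round(3))
E
python3 st.py;python3 - <<'E'
from h import *;from plant import bot;import pickle
c=bot.capture("side")
cv2.imwrite("pics/hov3.png",cv2.convertScaleAbs(cv2.resize(c["pixels"][150:230,295:395,::-1],(700,560),interpolation=cv2.INTER_CUBIC),alpha=1.3))
E
```

```text
6.7 [ 530.01 -128.74   79.77] [3.1415e+00 2.0000e-04 2.9209e+00] loc [19.91  0.81 79.77] F loc [ 0.45  0.01 -1.29] M loc [ 0.037 -0.01  -0.026]
```

View pics/hov3.png

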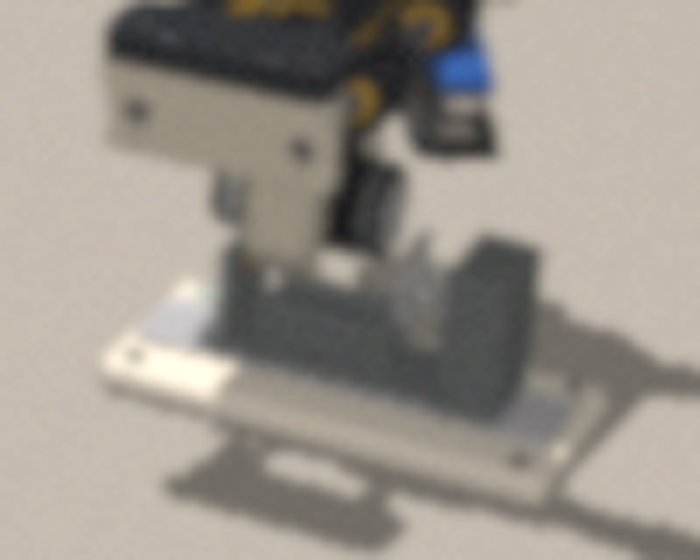

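The flat end sits a few mm in front of the plate (end at (395,210), plate at (425,240)). I push gently along tool +x.

play_rows(commands=[{"x": 0.001,"y": 0,"z": 0.001,"twist": 0},{"x": 0.002,"y": 0,"z": 0.001,"twist": 0},{"x": 0.003,"y": 0,"z": 0.001,"twist": 0},{"x": 0.004,"y": 0,"z": 0.001,"twist": 0},{"x": 0.005,"y": 0,"z": 0.001,"twist": 0},{"x": 0.006,"y": 0,"z": 0.001,"twist": 0},{"x": 0.006,"y": 0,"z": 0.001,"twist": 0},{"x": 0.006,"y": 0,"z": 0.001,"twist": 0}])

```text
time: 7.55
tool_pos: [524.1, -127.4, 78.7]
tcp_rot: [3.142, 0.0, 2.921]
contact_force: [-0.9, 0.1, -1.9]
grip_width: 32.2
finger_force: 30.0
```

```bash
python3 st.py
```

```text
7.55 [ 524.08 -127.42   78.74] [3.1415e+00 1.0000e-04 2.9208e+00] loc [13.83  0.8  78.74] F loc [-0.89 -0.09 -1.87] M loc [-0.006  0.029 -0.076]
```

play_rows(commands=[{"x": 0.0005,"y": 0,"z": 0,"twist": 0},{"x": 0.001,"y": 0,"z": 0,"twist": 0},{"x": 0.0015,"y": 0,"z": 0,"twist": 0},{"x": 0.002,"y": 0,"z": 0,"twist": 0},{"x": 0.0025,"y": 0,"z": 0,"twist": 0},{"x": 0.003,"y": 0,"z": 0,"twist": 0},{"x": 0.003,"y": 0,"z": 0,"twist": 0},{"x": 0.003,"y": 0,"z": 0,"twist": 0}])

```text
time: 8.35
tool_pos: [521.5, -126.9, 78.9]
tcp_rot: [-3.142, 0.001, 2.921]
contact_force: [4.0, -0.8, -0.8]
grip_width: 32.1
finger_force: 30.0
```

```bash
python3 st.py
```

```text
8.35 [ 521.5  -126.87   78.89] [-3.1416e+00  1.0000e-03  2.9208e+00] loc [11.2   0.79 78.89] F loc [ 4.1   0.11 -0.83] M loc [ 0.098 -0.687 -0.053]
```

play_rows(commands=[{"x": 0.0005,"y": 0,"z": 0,"twist": 0},{"x": 0.001,"y": 0,"z": 0,"twist": 0},{"x": 0.0015,"y": 0,"z": 0,"twist": 0},{"x": 0.002,"y": 0,"z": 0,"twist": 0},{"x": 0.0025,"y": 0,"z": 0,"twist": 0},{"x": 0.003,"y": 0,"z": 0,"twist": 0},{"x": 0.003,"y": 0,"z": 0,"twist": 0},{"x": 0.003,"y": 0,"z": 0,"twist": 0}])

```text
time: 9.15
tool_pos: [518.9, -126.3, 79.0]
tcp_rot: [-3.142, 0.002, 2.921]
contact_force: [7.1, -0.7, -1.5]
grip_width: 32.5
finger_force: 30.0
```

```bash
python3 st.py
```

```text
9.15 [ 518.92 -126.28   79.01] [-3.1416e+00  1.9000e-03  2.9207e+00] loc [ 8.55  0.79 79.01] F loc [ 7.13  0.85 -1.46] M loc [ 0.144 -1.026 -0.135]
```

play_rows(commands=[{"x": 0.0005,"y": 0,"z": 0,"twist": 0},{"x": 0.001,"y": 0,"z": 0,"twist": 0},{"x": 0.0015,"y": 0,"z": 0,"twist": 0},{"x": 0.002,"y": 0,"z": 0,"twist": 0},{"x": 0.0025,"y": 0,"z": 0,"twist": 0},{"x": 0.003,"y": 0,"z": 0,"twist": 0},{"x": 0.0033,"y": 0,"z": 0,"twist": 0},{"x": 0.0033,"y": 0,"z": 0,"twist": 0}])

```text
time: 9.95
tool_pos: [516.4, -125.7, 79.2]
tcp_rot: [-3.142, 0.004, 2.92]
contact_force: [7.8, -0.7, -2.6]
grip_width: 32.4
finger_force: 30.0
```

```bash
python3 st.py;python3 - <<'E'
from h import *;from plant import bot;import pickle
c=bot.capture("side")
cv2.imwrite("pics/p4.png",cv2.convertScaleAbs(cv2.resize(c["pixels"][160:220,305:385,::-1],(720,540),interpolation=cv2.INTER_CUBIC),alpha=1.4))
E
```

```text
9.95 [ 516.38 -125.73   79.19] [-3.1415  0.0036  2.9205] loc [ 5.95  0.78 79.19] F loc [ 7.76  1.04 -2.6 ] M loc [ 0.233 -1.376 -0.05 ]
```

View pics/p4.png

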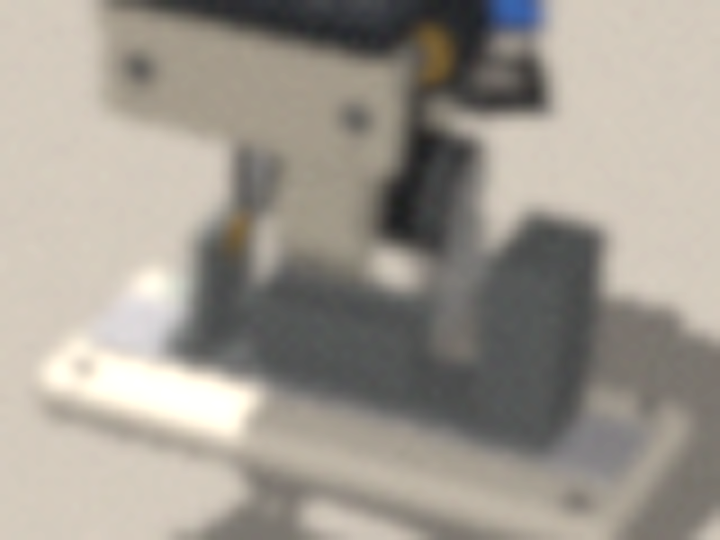

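The picture shows the flat end against the plate (450,210), with the nub end (255,170) still above the stop (220,230). By force and moment the plate is about 6.8 mm in, so I push another 1.2 mm and begin lowering.

play_rows(commands=[{"x": 0.0005,"y": 0,"z": 0,"twist": 0},{"x": 0.001,"y": 0,"z": 0,"twist": 0},{"x": 0.0015,"y": 0,"z": 0,"twist": 0},{"x": 0.0015,"y": 0,"z": 0,"twist": 0},{"x": 0.0015,"y": 0,"z": 0.001,"twist": 0},{"x": 0.0015,"y": 0,"z": 0.002,"twist": 0},{"x": 0.0015,"y": 0,"z": 0.003,"twist": 0},{"x": 0.0015,"y": 0,"z": 0.003,"twist": 0}])

```text
time: 10.8
tool_pos: [515.5, -125.8, 76.7]
tcp_rot: [-3.141, 0.005, 2.921]
contact_force: [9.1, -1.1, 1.1]
grip_width: 32.4
finger_force: 30.0
```

```bash
python3 st.py
```

```text
10.8 [ 515.53 -125.78   76.67] [-3.1411  0.0053  2.9205] loc [ 5.13  0.55 76.67] F loc [9.11 0.91 1.1 ] M loc [ 0.104 -1.41  -0.075]
```

play_rows(commands=[{"x": 0.0006,"y": 0,"z": 0,"twist": 0},{"x": 0.0006,"y": 0,"z": 0.001,"twist": 0},{"x": 0.0006,"y": 0,"z": 0.002,"twist": 0},{"x": 0.0006,"y": 0,"z": 0.003,"twist": 0},{"x": 0.0006,"y": 0,"z": 0.004,"twist": 0},{"x": 0.0006,"y": 0,"z": 0.005,"twist": 0},{"x": 0.0006,"y": 0,"z": 0.005,"twist": 0},{"x": 0.0006,"y": 0,"z": 0.005,"twist": 0}])

```text
time: 11.6
tool_pos: [515.1, -125.7, 71.8]
tcp_rot: [-3.141, 0.006, 2.921]
contact_force: [9.7, -1.7, 0.2]
grip_width: 31.9
finger_force: 30.0
```

```bash
python3 st.py
```

```text
11.6 [ 515.11 -125.73   71.76] [-3.141   0.0057  2.9205] loc [ 4.72  0.51 71.76] F loc [9.86 0.48 0.17] M loc [ 0.038 -1.465 -0.063]
```

play_rows(commands=[{"x": 0,"y": 0,"z": 0.001,"twist": 0},{"x": 0,"y": 0,"z": 0.0025,"twist": 0},{"x": 0,"y": 0,"z": 0.004,"twist": 0},{"x": 0,"y": 0,"z": 0.0055,"twist": 0},{"x": 0,"y": 0,"z": 0.007,"twist": 0},{"x": 0,"y": 0,"z": 0.0085,"twist": 0},{"x": 0,"y": 0,"z": 0.0095,"twist": 0},{"x": 0,"y": 0,"z": 0.0095,"twist": 0}])

```text
time: 12.4
tool_pos: [515.2, -125.8, 62.2]
tcp_rot: [-3.141, 0.006, 2.921]
contact_force: [8.9, -2.3, 0.6]
grip_width: 32.1
finger_force: 30.0
```

```bash
python3 st.py
```

```text
12.4 [ 515.16 -125.81   62.22] [-3.1409  0.0058  2.9206] loc [ 4.78  0.44 62.22] F loc [ 9.17 -0.27  0.6 ] M loc [ 0.005 -1.411 -0.092]
```

Going well; I continue down in smaller steps until the saddle is felt.

play_rows(commands=[{"x": 0,"y": 0,"z": 0.001,"twist": 0},{"x": 0,"y": 0,"z": 0.002,"twist": 0},{"x": 0,"y": 0,"z": 0.003,"twist": 0},{"x": 0,"y": 0,"z": 0.004,"twist": 0},{"x": 0,"y": 0,"z": 0.005,"twist": 0},{"x": 0,"y": 0,"z": 0.0055,"twist": 0},{"x": 0,"y": 0,"z": 0.0055,"twist": 0},{"x": 0,"y": 0,"z": 0.0055,"twist": 0}])

```text
time: 13.2
tool_pos: [515.2, -125.9, 56.8]
tcp_rot: [-3.141, 0.006, 2.921]
contact_force: [7.7, -2.6, 1.0]
grip_width: 32.2
finger_force: 30.0
```

```bash
python3 st.py
```

```text
13.2 [ 515.21 -125.87   56.8 ] [-3.1408  0.0059  2.9205] loc [ 4.84  0.4  56.8 ] F loc [ 8.09 -0.89  1.01] M loc [ 0.035 -1.43  -0.094]
```

play_rows(commands=[{"x": 0,"y": 0,"z": 0.0003,"twist": 0},{"x": 0,"y": 0,"z": 0.0006,"twist": 0},{"x": 0,"y": 0,"z": 0.0009,"twist": 0},{"x": 0,"y": 0,"z": 0.0012,"twist": 0},{"x": 0,"y": 0,"z": 0.0012,"twist": 0},{"x": 0,"y": 0,"z": 0.0012,"twist": 0},{"x": 0,"y": 0,"z": 0.0012,"twist": 0},{"x": 0,"y": 0,"z": 0.0012,"twist": 0}])

```text
time: 14.0
tool_pos: [515.3, -125.9, 55.9]
tcp_rot: [-3.141, 0.006, 2.921]
contact_force: [8.5, -2.3, 3.0]
grip_width: 32.5
finger_force: 30.0
```

```bash
python3 st.py
```

```text
14.0 [ 515.27 -125.89   55.87] [-3.1408  0.0062  2.9205] loc [ 4.9   0.38 55.87] F loc [ 8.8  -0.37  3.01] M loc [-0.007 -1.356 -0.12 ]
```

play_rows(commands=[{"x": 0,"y": 0,"z": 0.0002,"twist": 0},{"x": 0,"y": 0,"z": 0.0004,"twist": 0},{"x": 0,"y": 0,"z": 0.0006,"twist": 0},{"x": 0,"y": 0,"z": 0.0006,"twist": 0},{"x": 0,"y": 0,"z": 0.0006,"twist": 0},{"x": 0,"y": 0,"z": 0.0006,"twist": 0},{"x": 0,"y": 0,"z": 0.0006,"twist": 0},{"x": 0,"y": 0,"z": 0.0006,"twist": 0}])

```text
time: 14.8
tool_pos: [515.3, -125.9, 55.8]
tcp_rot: [-3.141, 0.006, 2.92]
contact_force: [6.6, -2.1, 7.8]
grip_width: 32.2
finger_force: 30.0
```

```bash
python3 st.py
```

```text
14.8 [ 515.28 -125.92   55.76] [-3.1407  0.0064  2.9205] loc [ 4.92  0.35 55.76] F loc [ 6.85 -0.62  7.82] M loc [ 0.022 -1.105 -0.107]
```

Seated on the saddle with about 8 N of light downward press. Next I ease the cell towards the stop.

play_rows(commands=[{"x": -0.0005,"y": 0,"z": 0,"twist": 0},{"x": -0.001,"y": 0,"z": 0,"twist": 0},{"x": -0.0015,"y": 0,"z": 0,"twist": 0},{"x": -0.002,"y": 0,"z": 0,"twist": 0},{"x": -0.0025,"y": 0,"z": 0,"twist": 0},{"x": -0.003,"y": 0,"z": 0,"twist": 0},{"x": -0.003,"y": 0,"z": 0,"twist": 0},{"x": -0.003,"y": 0,"z": 0,"twist": 0}])

```text
time: 15.6
tool_pos: [515.9, -126.1, 55.6]
tcp_rot: [-3.141, 0.001, 2.921]
contact_force: [-1.1, -2.2, 14.0]
grip_width: 32.1
finger_force: 30.0
```

```bash
python3 st.py
```

```text
15.6 [ 515.89 -126.12   55.63] [-3.1408e+00  1.1000e-03  2.9206e+00] loc [ 5.56  0.3  55.63] F loc [-0.59 -2.41 14.03] M loc [-0.302  0.146 -0.245]
```

play_rows(commands=[{"x": 0,"y": 0,"z": -0.0003,"twist": 0},{"x": 0,"y": 0,"z": -0.0006,"twist": 0},{"x": 0,"y": 0,"z": -0.0009,"twist": 0},{"x": 0,"y": 0,"z": -0.0009,"twist": 0},{"x": 0,"y": 0,"z": -0.0009,"twist": 0},{"x": 0,"y": 0,"z": -0.0009,"twist": 0},{"x": 0,"y": 0,"z": -0.0009,"twist": 0},{"x": 0,"y": 0,"z": -0.0009,"twist": 0}])

```text
time: 16.4
tool_pos: [516.7, -126.2, 55.7]
tcp_rot: [-3.141, 0.002, 2.921]
contact_force: [3.6, -3.4, 6.1]
grip_width: 32.5
finger_force: 30.0
```

```bash
python3 st.py
```

```text
16.4 [ 516.68 -126.25   55.74] [-3.1409e+00  2.5000e-03  2.9207e+00] loc [ 6.36  0.34 55.74] F loc [ 4.26 -2.57  6.1 ] M loc [-0.263 -0.614 -0.16 ]
```

play_rows(commands=[{"x": 0,"y": 0,"z": -0.0003,"twist": 0},{"x": 0,"y": 0,"z": -0.0005,"twist": 0},{"x": 0,"y": 0,"z": -0.0005,"twist": 0},{"x": -0.0004,"y": 0,"z": -0.0005,"twist": 0},{"x": -0.0008,"y": 0,"z": -0.0005,"twist": 0},{"x": -0.0012,"y": 0,"z": -0.0005,"twist": 0},{"x": -0.0012,"y": 0,"z": -0.0005,"twist": 0},{"x": -0.0012,"y": 0,"z": -0.0005,"twist": 0}])

```text
time: 17.2
tool_pos: [517.2, -126.3, 55.8]
tcp_rot: [-3.141, 0.001, 2.921]
contact_force: [3.4, -4.4, 5.5]
grip_width: 32.5
finger_force: 30.0
```

```bash
python3 st.py
```

```text
17.2 [ 517.23 -126.32   55.79] [-3.1410e+00  8.0000e-04  2.9209e+00] loc [ 6.91  0.39 55.79] F loc [ 4.23 -3.52  5.54] M loc [-0.363 -0.504 -0.103]
```

play_rows(commands=[{"x": 0,"y": -0.0003,"z": -0.0002,"twist": 0},{"x": 0,"y": -0.0006,"z": -0.0004,"twist": 0},{"x": -0.0004,"y": -0.0006,"z": -0.0004,"twist": 0},{"x": -0.0008,"y": -0.0006,"z": -0.0004,"twist": 0},{"x": -0.001,"y": -0.0006,"z": -0.0004,"twist": 0},{"x": -0.001,"y": -0.0006,"z": -0.0004,"twist": 0},{"x": -0.001,"y": -0.0006,"z": -0.0004,"twist": 0},{"x": -0.001,"y": -0.0006,"z": -0.0004,"twist": 0}])

```text
time: 18.0
tool_pos: [517.4, -126.5, 55.8]
tcp_rot: [3.141, -0.001, 2.921]
contact_force: [2.6, -1.5, 5.9]
grip_width: 32.5
finger_force: 30.0
```

```bash
python3 st.py
```

```text
18.0 [ 517.43 -126.46   55.77] [ 3.1414e+00 -1.1000e-03  2.9209e+00] loc [ 7.14  0.3  55.77] F loc [ 2.81 -0.87  5.9 ] M loc [-0.216 -0.379 -0.18 ]
```

Lateral force is gone, the cell is at the bottom of the saddle, and at most about 0.5 mm remains to the stop. I release.

play_rows(commands=[{"x": 0,"y": 0,"z": 0,"twist": 0},{"x": 0,"y": 0,"z": 0,"twist": 0},{"x": 0,"y": 0,"z": 0,"twist": 0},{"x": 0,"y": 0,"z": 0,"twist": 0},{"x": 0,"y": 0,"z": 0,"twist": 0},{"x": 0,"y": 0,"z": 0,"twist": 0},{"x": 0,"y": 0,"z": 0,"twist": 0},{"x": 0,"y": 0,"z": 0,"twist": 0}], jaw=0)

```text
time: 18.8
tool_pos: [517.9, -126.6, 55.7]
tcp_rot: [3.141, -0.0, 2.921]
contact_force: [0.5, -0.3, -0.2]
grip_width: 90.3
finger_force: 0.0
```

play_rows(commands=[{"x": 0,"y": 0,"z": -0.01,"twist": 0},{"x": 0,"y": 0,"z": -0.025,"twist": 0},{"x": 0,"y": 0,"z": -0.045,"twist": 0},{"x": 0,"y": 0,"z": -0.07,"twist": 0},{"x": 0,"y": 0,"z": -0.1,"twist": 0},{"x": 0,"y": 0,"z": -0.13,"twist": 0},{"x": 0,"y": 0,"z": -0.16,"twist": 0},{"x": 0,"y": 0,"z": -0.18,"twist": 0}])

```text
time: 19.6
tool_pos: [518.3, -126.8, 238.9]
tcp_rot: [-3.141, 0.004, 2.921]
contact_force: [0.2, 0.6, -0.3]
grip_width: 92.0
finger_force: 0.0
```

Run:
```python
from h import *;from plant import bot;import pickle
c=bot.capture("side");t=bot.capture("top");pickle.dump({"side":c,"top":t},open("c2.pkl","wb"))
p=cv2.resize(c["pixels"][160:220,305:385,::-1],(480,360),interpolation=cv2.INTER_CUBIC)
q=cv2.resize(t["pixels"][195:295,350:425,::-1],(270,360),interpolation=cv2.INTER_CUBIC)
cv2.imwrite("pics/end.png",cv2.convertScaleAbs(np.hstack([p,q]),alpha=1.4));print(bot.get_obs()['grip_width'])
```

```text
92.3620315630404
```

View pics/end.png

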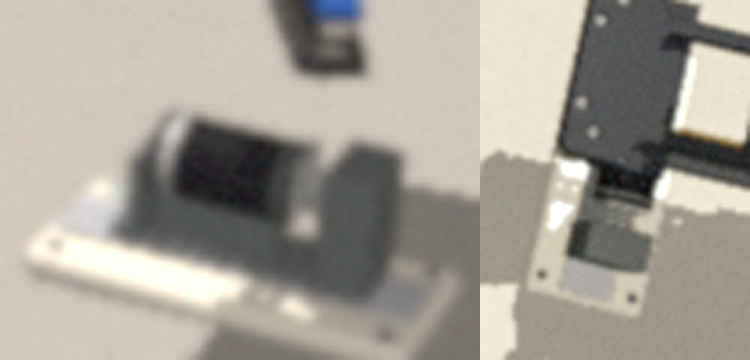

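The cell lies in the cradle, band and nub end at the stop (165,150), flat end at the plate (305,170). A numeric check that it is level and fully down:

Run:
```python
from h import *;import pickle
S=pickle.load(open("c2.pkl","rb"))["side"]
Q=R.from_euler('z',-.219)
f=lambda p:((proj(S,Q.apply(p)+[510.4,-125.2,0])-[305,175-15])*6).round(0)
d=7.7
for x in(-20,0,18):
    # top/bottom silhouette extremes over the circle
    a=np.radians(range(0,360,5));P=np.array([f([d+x,16.5*np.cos(t),50.5+16.5*np.sin(t)]) for t in a])
    print("pred x",x,P[P[:,1].argmin()],P[P[:,1].argmax()])
for p in((-80,35,12),(80,35,12),(80,-35,12)): print("corner",f(p))
g=cv2.resize(S["pixels"][160:220,305:385],(480,360),interpolation=cv2.INTER_CUBIC).max(2)
for u in(200,225,250,270): 
    r=np.where(g[:,u]<55)[0];print(u,r.min() if len(r) else None,r.max() if len(r) else None)
```

```text
pred x -20 [286. 133.] [267. 217.]
pred x 0 [235. 122.] [221. 204.]
pred x 18 [193. 111.] [175. 194.]
corner [404. 347.]
corner [ 17. 243.]
corner [ 90. 170.]
200 125 206
225 131 214
250 137 219
270 141 225
```

```bash
python3 -c "
from plant import bot
print(bot.close_job())"
```

```text
the job is handed in; nothing more can be done
None
```

I put the big cell in the cradle, released it and handed the job in at about 20 s; it lies level and fully down between spring and stop, nub towards the stop, and peak reported forces were about 10 N on the spring and 14 N down on the saddle.

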